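# Clear the rock chips off the section box and hold its lid open

## Robot

A 6-joint arm with a two-finger parallel gripper is mounted at the origin on a cart in front of the work surface, level with it; the furniture and walls round the work are solid. World frame = base frame: x ahead of the robot, y to its left, z up, the work surface at z = 0. Lengths are in mm, angles in degrees, forces in N, time in s.
With the tool pointing down it reaches from about 350 to 850 mm from the base axis. Payload 8.1 kg.
Tool frame: the origin (TCP) lies on the centre line of the jaws, within the pads' length; the fingertips stand 19 mm ahead of it and the grasp point (between the pads) is the TCP; z points along the fingers, y is the line along which they close (so a half turn about z gives the same grasp; the last joint's range is limited). The gripper opens to 85 mm and grips with 20 to 120 N. Pads are 22 mm wide; open, the fingers measure 114 mm over their backs; the gripper's body (76 mm by 85 mm) begins 54 mm behind the grasp point. The pads swing forward as they close: fully open they stand 13 mm farther back than shut.
Start: joints at [66.841, 7.471, 85.268, -0, 87.261, -4.893], TCP at [188.035, 569.779, 250.292] pointing down, gripper open.
Joint ranges: [-169.43, 169.43], [-51.17, 129.36], [1.28, 143.12], [-76.62, 256.62], [0, 156.53], [-152.29, 152.29]. Speed limits (degrees/s): [136.94, 136.94, 159.86, 180, 180, 180].

## Interface

Orientations are given as [roll, pitch, yaw] about the fixed x, y, z axes, in that order (R = Rz(yaw) Ry(pitch) Rx(roll)).
In Python, from bench import r gives the robot as it stands. The module is installed in compiled form; this text tells all that it offers.
- The arm moves only by the tool servo_tool, never from a script. Its arguments are lists of equal length, an entry for each row: "fingers": the finger opening in m, from 0 to 0.0854; "linear": the shift along the tool's x, y, z in m, a list of three; "rotation": the turn, a rotation vector about the tool's x, y, z in degrees, a list of three. A call has 1 to 10 rows; each row is the pose to reach, as a shift and turn from the pose commanded when the call began, along the tool's axes at that moment; what a row does not reach only later rows make up. A row lasts 1/10 s, in which the tool goes at most 50 mm and 8.59 degrees, less where a joint would pass 70% of its speed; a pose out of reach is approached as far as the arm can. A call with a gripper value outside its range is refused whole. The fingers move at their own pace and stop on an object; "force" is the grip in N (left out, the last holds). Time passes only in rows, so rows that repeat a pose let the fingers close. It gives the time, the measured TCP pose, the force, the opening and the grip force at its end, in the units of the state.
- r.sense(): the state, without advancing time (a new reading comes with each control period).
- r.snapshot(name): name is "side" or "top" or "wrist"; returns a dict with "frame" (400x640x3 uint8, red, green, blue), "fx", "fy", "cx", "cy" (pixels), "k1" (the pictures are not rectified: a ray, as slopes to the right and down, at radius r is drawn at 1 + k1 r^2 times it, then the intrinsics apply), "camera_from_world" (4x4, takes a point from world to camera coordinates). Camera axes: x right, y up, looking along -z (the intrinsics and any distortion apply to the point x, -y, -z); pixel columns grow to the right and rows downward; lengths in mm; the calibration is good to about 2 mm. A picture is of the moment at which its call begins. There is no depth.
- r.hand_in(): hands the job in; it is judged then, once.
The state is a dict: "time": time; "joint_pos": joint angles; "qd": joint speeds; "joint_efforts": joint torques, N m; "tool_pos": TCP position; "tcp_rot": TCP orientation; "ft_force": force on the tool from outside, world axes, zero at the start; "wrist_torque": the same for the moment, N m; "finger_gap": finger opening in mm; "grip_force": force on a finger pad.
Only numpy, scipy, OpenCV 4.12 (cv2) and the standard library are available. Lean on these libraries where they do the work, as an engineer would, in place of code of your own. Each camera call takes 0.05 s, during which the arm holds its last target. There are 200 camera calls.

## Task

Take the scraper block and wipe all four loose rock chips off the shut lid of the grey section box into the steel catch tray beside it, moving the chips only with the scraper, and leave no chip on the lid when it is opened. Then set the scraper down on the worktop, take the lid by its bar, raise it to 60 degrees (give or take 5) and finish while still holding it open there with the gripper: the lid is sprung and falls shut if let go. Leave the other things on the bench where they are.

Things in the scene. Friction and masses are not known exactly. Their poses are not given: they have to be found in the camera images.
- section_box: Grey steel box, fixed to the worktop, 120 (x) x 150 (y) mm, with a flat bare aluminium lid whose top, when shut, is 66 mm above the worktop and covers the whole box. Origin: centre of the underside. -x is its front, with the lid's bar; +x is the hinge side; the catch tray stands against its -y side.
- lid_bar (a point): Middle of the lid's dark round bar handle: 10 mm thick, 90 mm long along the box's y, level with the lid, its centre line 44 mm ahead of the lid's front edge, on an arm at each end. Shut: x = -105, y = 0 mm of the box, 62 mm above the worktop. 165 mm from the hinge line: at 60 degrees it is 205 mm up, at box x = -22.5 mm. It can be straddled from above and turns within the grip.
- lid_hinge (a point): Point on the hinge line (parallel to the box's y axis) at the box's far edge: box x = +60 mm, y = 0, 62 mm above the worktop. Fixed.
- lid (a joint): Lid angle in rad: 0 shut (start), grows as the front rises, 1.047 = 60 degrees, stop at 1.75. Sprung and heavy (0.35 kg), it always closes by itself; holding it takes 3 to 6 N at the bar.
- catch_tray: Open steel tray, fixed, 130 (x) x 90 (y) x 40 mm high, walls 3 mm, axes parallel to the box's, 1 mm from the box's -y side: its centre is at y = -121 mm of the box. Its rim is 26 mm below the lid's top. Origin: centre of the underside.
- scraper: Loose scraper block standing on its rubber foot: 110 mm long (its x) x 26 mm thick (its y) x 48 mm high, pale wood, steel band and black rubber foot, about 0.15 kg. Origin: centre of the underside. Grip it across its thickness. It stands on the worktop to the right of the tray.
- chip_0: Loose rock chip, about 17 mm across and 8 mm thick, 10 g, flat on the lid at the start, within 45 mm of the box's centre in x and between -60 and +30 mm in y. Origin: centre of its underside.
- chip_1: Loose rock chip, about 17 mm across and 8 mm thick, 10 g, flat on the lid at the start, within 45 mm of the box's centre in x and between -60 and +30 mm in y. Origin: centre of its underside.
- chip_2: Loose rock chip, about 17 mm across and 8 mm thick, 10 g, flat on the lid at the start, within 45 mm of the box's centre in x and between -60 and +30 mm in y. Origin: centre of its underside.
- chip_3: Loose rock chip, about 17 mm across and 8 mm thick, 10 g, flat on the lid at the start, within 45 mm of the box's centre in x and between -60 and +30 mm in y. Origin: centre of its underside.
- marker: Bystander: red and white marker pen lying flat, 135 mm long, behind the box. Leave it.
- blue_box: Bystander: small blue plastic box, 36x62x27 mm, in front. Leave it.
- small_dish: Bystander: clear petri dish, 60 mm across, 12 mm high. Leave it.
- strip_tube: Bystander: white plastic tube with blue cap, 36x31x86 mm, standing. Leave it.

How it is judged (in metres and radians):
On the way, in this order (a step that is already met when the one before it is completed fails the run):
1. all four chips lie in the catch tray, the lid still shut (x of chip_0 in the frame of catch_tray between -0.062 and 0.062 m and y of chip_0 in the frame of catch_tray between -0.043 and 0.043 m and z of each of chip_0, chip_1, chip_2, chip_3 in the frame of catch_tray below 0.03 m and x of chip_1 in the frame of catch_tray between -0.062 and 0.062 m and y of chip_1 in the frame of catch_tray between -0.043 and 0.043 m and x of chip_2 in the frame of catch_tray between -0.062 and 0.062 m and y of chip_2 in the frame of catch_tray between -0.043 and 0.043 m and x of chip_3 in the frame of catch_tray between -0.062 and 0.062 m and y of chip_3 in the frame of catch_tray between -0.043 and 0.043 m and value of joint lid below 0.09 rad), for 0.2 s.
2. the scraper is set down on the worktop and released, the lid still shut (height (world z) of scraper below 0.03 m and contact force between scraper and section_box below 0.05 N and contact force between scraper and catch_tray below 0.05 N and contact force between the fingers and scraper below 0.05 N and value of joint lid below 0.09 rad), for 0.2 s.
At the end, for the whole second after the job is handed in: The lid stands still at 60 degrees within 6, carried by the gripper's fingers (contact over 0.5 N); the scraper stands or lies released on the worktop, touching neither box nor tray; all four chips lie inside the catch tray (value of joint lid between 0.942 and 1.152 rad and velocity of joint lid between -0.1 and 0.1 rad/s and contact force between the fingers and section_box above 0.5 N and height (world z) of scraper below 0.03 m and contact force between scraper and section_box below 0.05 N and contact force between scraper and catch_tray below 0.05 N and contact force between the fingers and scraper below 0.05 N and linear speed of scraper below 0.02 m/s and x of chip_0 in the frame of catch_tray between -0.062 and 0.062 m and y of chip_0 in the frame of catch_tray between -0.043 and 0.043 m and z of each of chip_0, chip_1, chip_2, chip_3 in the frame of catch_tray below 0.03 m and x of chip_1 in the frame of catch_tray between -0.062 and 0.062 m and y of chip_1 in the frame of catch_tray between -0.043 and 0.043 m and x of chip_2 in the frame of catch_tray between -0.062 and 0.062 m and y of chip_2 in the frame of catch_tray between -0.043 and 0.043 m and x of chip_3 in the frame of catch_tray between -0.062 and 0.062 m and y of chip_3 in the frame of catch_tray between -0.043 and 0.043 m); the arm keeps its last pose, push and grip.
It fails at once if the gripper or arm touches a chip (contact force between any of the fingers, the arm and chip_0 above 0.3 N or contact force between any of the fingers, the arm and chip_1 above 0.3 N or contact force between any of the fingers, the arm and chip_2 above 0.3 N or contact force between any of the fingers, the arm and chip_3 above 0.3 N).
It fails at once if the lid is raised while a chip is still on it (value of joint lid above 0.12 rad and height (world z) of any of chip_0, chip_1, chip_2, chip_3 above 0.055 m).
It fails at once if a bystander is moved by more than 25 mm or knocked over (distance of any of marker, blue_box, small_dish, strip_tube from where it was at the start of the episode above 0.025 m or angle between any of strip_tube, small_dish, blue_box's own z axis and vertical above 0.5 rad).
It also fails if it takes over 56 s, if anything falls off the work surface, if the arm or the gripper's body presses on something with over 40 N, if the wrist force passes 120 N, or if a joint passes its speed limit or range.

## Working session

There is one attempt and no reset: what is moved stays moved. The work goes in short steps, Python scripts to look and compute and a tool call to move; the robot and the scene stay as the last step left them, time stands still between calls to the robot, and variables do not carry over. Pictures are saved under pics/ and viewed, at most 12 in all, crops included, and the job is handed in when it is done.

Besides the shell and the picture viewer there is one more tool, called after "Emit:" as a command line: name --argument value ..., lists and objects as JSON in quotes. servo_tool: Moves the arm, as the interface text tells. Its arguments: {"type":"object","properties":{"fingers":{"type":"array","items":{"type":"number"}},"linear":{"type":"array","items":{"type":"array","items":{"type":"number"}}},"rotation":{"type":"array","items":{"type":"array","items":{"type":"number"}}},"force":{"type":"number"}},"required":["fingers","linear","rotation"]}

```bash
mkdir -p pics
cat > h.py <<'E'
import numpy as np, cv2
from bench import r
from scipy.spatial.transform import Rotation as R
def snap(name,fn=None):
    s=r.snapshot(name)
    if fn: cv2.imwrite('pics/'+fn,cv2.cvtColor(s['frame'],cv2.COLOR_RGB2BGR))
    return s
def px2w(s,u,v,z):
    x=(u-s['cx'])/s['fx'];y=(v-s['cy'])/s['fy'];a,b=x,y
    for _ in range(20):
        k=1+s['k1']*(a*a+b*b);a,b=x/k,y/k
    T=np.linalg.inv(s['camera_from_world']);d=T[:3,:3]@[a,-b,-1];o=T[:3,3]
    return np.round(o+d*(z-o[2])/d[2],1)
def w2px(s,p):
    c=s['camera_from_world']@np.r_[p,1];a,b=c[0]/-c[2],-c[1]/-c[2];k=1+s['k1']*(a*a+b*b)
    return np.round([s['fx']*a*k+s['cx'],s['fy']*b*k+s['cy']],1)
def st():
    s=r.sense();print({k:np.round(s[k],2).tolist() for k in('time','joint_pos','tool_pos','tcp_rot','ft_force','finger_gap','grip_force')})
E
python3 - <<'E'
from h import *
import pickle
S={n:snap(n,n+'0.png') for n in('top','side')}
pickle.dump(S,open('S0.pkl','wb'))
for n in S: print(n,S[n]['fx'],S[n]['k1'],np.linalg.inv(S[n]['camera_from_world'])[:3].round(2).tolist())
st()
E
```

```text
top 467.8551594397586 -0.018710989070708353 [[0.02, 0.98, -0.18, 354.39], [-1.0, 0.01, -0.04, -269.22], [-0.03, 0.18, 0.98, 921.11]]
side 477.03846559916263 -0.03477808309503255 [[-0.55, 0.73, -0.41, 154.0], [-0.83, -0.48, 0.27, -22.61], [-0.0, 0.49, 0.87, 842.03]]
{'time': 0.1, 'joint_pos': [66.84, 7.51, 85.32, 0.0, 87.26, -4.89], 'tool_pos': [187.82, 569.36, 249.35], 'tcp_rot': [-179.91, -0.01, 161.74], 'ft_force': [-0.34, -0.33, 0.27], 'finger_gap': 85.15, 'grip_force': 0.0}
```

View pics/top0.png

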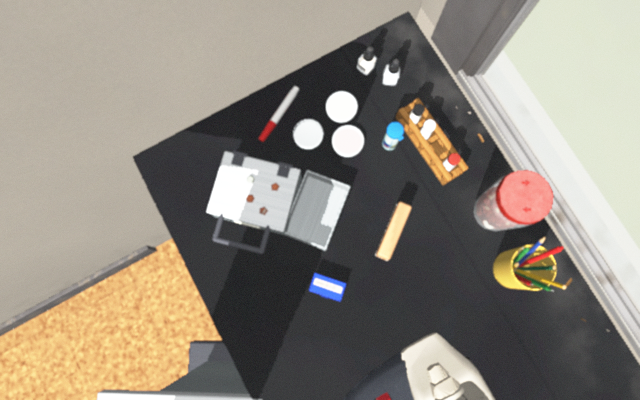

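View pics/side0.png

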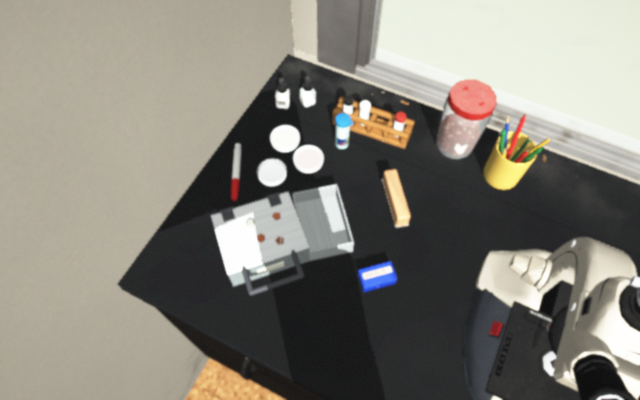

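Run:
```python
import cv2,numpy as np
a=cv2.imread('pics/top0.png')[140:270,195:425];b=cv2.imread('pics/side0.png')[155:300,200:430]
a=cv2.resize(a,None,fx=3.4,fy=3.4,interpolation=cv2.INTER_CUBIC)
cv2.imwrite('pics/ta.png',a)
b=cv2.resize(b,None,fx=3.4,fy=3.4,interpolation=cv2.INTER_CUBIC)
cv2.imwrite('pics/sb.png',b)
```

```text
(no output)
```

View pics/ta.png

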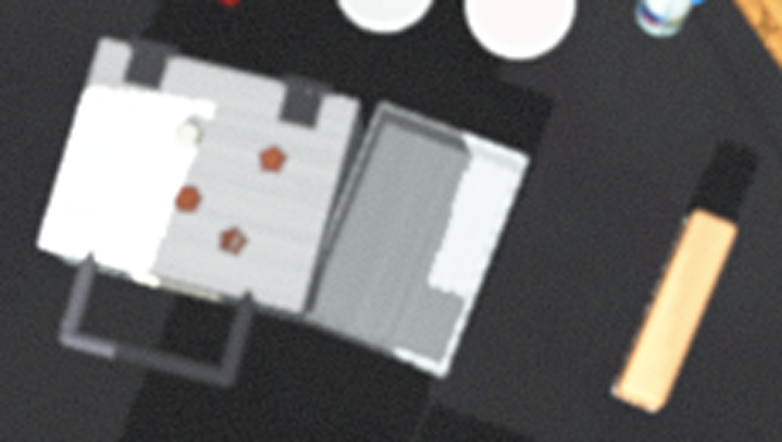

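View pics/sb.png

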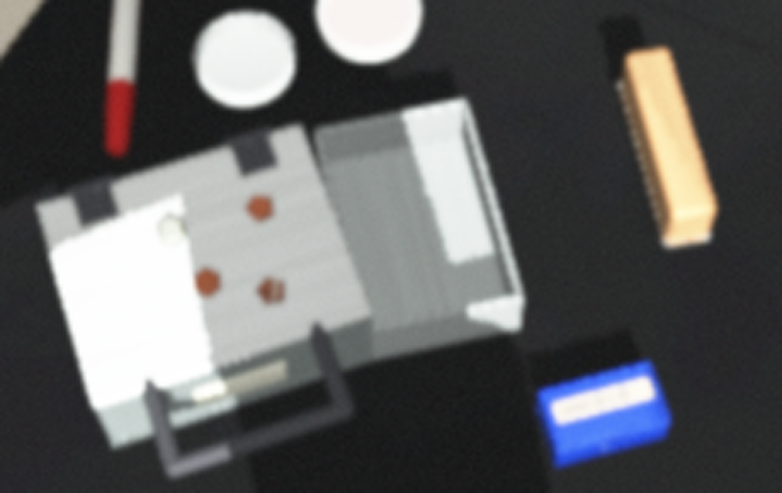

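The pale fourth chip shows at about (190,130) in the top crop. The other three are brown, at (272,158), (187,198) and (232,240). The scraper stands to the right at (675,310).

```bash
cat > m.py <<'E'
from h import *
import pickle
S=pickle.load(open('S0.pkl','rb'))
T=S['top'];D=S['side']
t=lambda u,v,z:px2w(T,195+(u+.5)/3.4-.5,140+(v+.5)/3.4-.5,z)
d=lambda u,v,z:px2w(D,200+(u+.5)/3.4-.5,155+(v+.5)/3.4-.5,z)
for f,L in((t,dict(lid=[(100,38),(360,98),(305,313),(38,247)],bar=[(65,340),(230,380)],chips=[(190,130),(272,158),(187,198),(232,240)],scr=[(695,208),(737,230),(657,412),(614,392)],tray=[(383,104),(528,155),(445,375),(305,313)])),
 (d,dict(lid=[(38,203),(303,125),(372,317),(103,405)],bar=[(172,470),(350,407)],chips=[(172,226),(260,207),(207,282),(271,290)],scr=[(625,58),(670,47),(716,208),(668,233)],blue=[(538,392),(650,362),(670,408),(556,465)]))):
    for k,z in dict(lid=66,bar=66,chips=70,scr=48,tray=40,blue=27).items():
        if k in L:
            P=np.array([f(*p,z) for p in L[k]])[:,:2]; print(k,P.tolist(),'mean',P.mean(0).round(1))
E
python3 m.py
```

```text
lid [[608.2, -75.3], [575.2, -222.4], [454.9, -195.4], [488.8, -47.4]] mean [ 531.8 -135.1]
bar [[437.9, -65.3], [417.9, -156.0]] mean [ 427.9 -110.6]
chips [[554.8, -129.1], [539.6, -175.1], [516.6, -129.1], [493.7, -154.8]] mean [ 526.2 -147. ]
scr [[519.2, -409.2], [507.1, -432.1], [406.1, -387.1], [416.6, -363.8]] mean [ 462.2 -398. ]
tray [[578.5, -234.2], [549.8, -316.9], [424.8, -271.7], [457.9, -193.2]] mean [ 502.8 -254. ]
lid [[608.0, -75.8], [570.7, -221.2], [451.9, -190.6], [486.1, -50.6]] mean [ 529.2 -134.6]
bar [[436.9, -63.1], [416.3, -154.6]] mean [ 426.6 -108.8]
chips [[553.7, -129.1], [537.6, -174.2], [514.8, -128.3], [492.4, -154.0]] mean [ 524.6 -146.4]
scr [[515.8, -405.8], [507.4, -432.4], [409.3, -388.5], [411.6, -356.8]] mean [ 461.  -395.9]
blue [[381.4, -249.5], [362.1, -309.9], [335.3, -302.8], [343.2, -233.9]] mean [ 355.5 -274. ]
```

Run:
```python
from h import *
import pickle
S=pickle.load(open('S0.pkl','rb'))
for z in(0,150,300):
    print(z,[px2w(S['top'],*p,z)[:2].tolist() for p in((355,398),(405,345),(440,335),(495,395),(525,200),(390,135))],[px2w(S['side'],*p,z)[:2].tolist() for p in((465,350),(480,255),(560,238),(630,250),(470,115),(343,130))])
st()
```

```text
0 [[153.9, -330.6], [251.4, -424.4], [271.1, -490.6], [165.4, -588.9], [533.5, -665.5], [665.1, -400.5]] [[166.0, -326.3], [284.6, -469.4], [223.9, -625.6], [129.1, -721.8], [551.8, -685.0], [674.6, -420.4]]
150 [[186.5, -320.6], [268.1, -399.1], [284.7, -454.5], [196.2, -536.9], [504.4, -601.0], [614.5, -379.1]] [[163.8, -272.2], [261.3, -389.8], [211.4, -518.2], [133.6, -597.2], [480.9, -567.0], [581.9, -349.5]]
300 [[219.2, -310.6], [284.9, -373.8], [298.2, -418.5], [227.0, -484.8], [475.2, -536.4], [563.9, -357.7]] [[161.7, -218.1], [238.0, -310.2], [199.0, -410.8], [138.0, -472.7], [410.1, -449.0], [489.1, -278.7]]
{'time': 0.1, 'joint_pos': [66.84, 7.51, 85.32, 0.0, 87.26, -4.89], 'tool_pos': [187.82, 569.36, 249.35], 'tcp_rot': [-179.91, -0.01, 161.74], 'ft_force': [-0.34, -0.33, 0.27], 'finger_gap': 85.15, 'grip_force': 0.0}
```

```bash
cat >> h.py <<'E'
B=np.array([530.5,-134.7]);YB=-13.
def box(x,y): return B+R.from_euler('z',YB,degrees=True).as_matrix()[:2,:2]@[x,y]
def plan(*W,cur=None):
    # W: (x,y,z,yaw) world mm/deg, tool vertical; prints shift (m) and rotvec from current pose
    s=r.sense();p,e=(s['tool_pos'],s['tcp_rot']) if cur is None else cur
    R0=R.from_euler('xyz',e,degrees=True)
    for w in W:
        Rt=R.from_euler('xyz',[180,0,w[3]],degrees=True)
        print(((R0.inv().apply(np.array(w[:3])-p))/1000).round(4).tolist(),(R0.inv()*Rt).as_rotvec(degrees=True).round(2).tolist())
E
python3 -c "
from h import *
plan((460,140,300,156),(455,-100,300,156),(461.5,-397,250,156),(461.5,-397,120,156),cur=([188.035,569.779,250.292],[180,0,161.734]))"
```

```text
[-0.393, -0.3229, -0.0497] [-0.0, -0.0, 5.73]
[-0.4634, -0.5524, -0.0497] [-0.0, -0.0, 5.73]
[-0.5627, -0.8324, 0.0003] [-0.0, -0.0, 5.73]
[-0.5627, -0.8324, 0.1303] [-0.0, -0.0, 5.73]
```

Emit:
servo_tool --fingers '[0.085,0.085,0.085,0.085,0.085,0.085,0.085,0.085,0.085,0.085]' --linear '[[-0.035,-0.03,-0.005],[-0.07,-0.06,-0.01],[-0.105,-0.09,-0.015],[-0.14,-0.12,-0.02],[-0.175,-0.15,-0.025],[-0.21,-0.18,-0.03],[-0.245,-0.21,-0.035],[-0.28,-0.24,-0.04],[-0.315,-0.27,-0.045],[-0.35,-0.3,-0.05]]' --rotation '[[0,0,1],[0,0,2],[0,0,3],[0,0,4],[0,0,5],[0,0,5.7],[0,0,5.7],[0,0,5.7],[0,0,5.7],[0,0,5.7]]'

```text
time: 1.1
tool_pos: [426.8, 173.4, 300.3]
tcp_rot: [-180.0, -0.0, 156.0]
ft_force: [1.1, 0.3, 0.2]
finger_gap: 84.8
grip_force: 0.0
```

```bash
python3 -c "
from h import *
st();plan((455,-100,300,156),(461.5,-397,250,156),(461.5,-397,120,156))"
```

```text
{'time': 1.1, 'joint_pos': [15.73, -15.44, 101.95, 0.0, 93.49, -50.31], 'tool_pos': [426.78, 173.42, 300.27], 'tcp_rot': [-180.0, -0.01, 156.04], 'ft_force': [1.14, 0.32, 0.22], 'finger_gap': 84.85, 'grip_force': 0.0}
[-0.1368, -0.2384, 0.0003] [-0.0, -0.01, 0.04]
[-0.2634, -0.5072, 0.0502] [-0.0, -0.01, 0.04]
[-0.2634, -0.5072, 0.1802] [-0.0, -0.01, 0.04]
```

Emit:
servo_tool --fingers '[0.085,0.085,0.085,0.085,0.085,0.085,0.085,0.085,0.085,0.085]' --linear '[[-0.025,-0.04,0],[-0.045,-0.08,0],[-0.07,-0.12,0],[-0.09,-0.16,0],[-0.115,-0.2,0],[-0.137,-0.24,0],[-0.155,-0.28,0.005],[-0.173,-0.32,0.01],[-0.191,-0.36,0.015],[-0.209,-0.4,0.02]]' --rotation '[[0,0,0],[0,0,0],[0,0,0],[0,0,0],[0,0,0],[0,0,0],[0,0,0],[0,0,0],[0,0,0],[0,0,0]]'

```text
time: 2.1
tool_pos: [454.3, -277.0, 279.7]
tcp_rot: [180.0, -0.0, 156.0]
ft_force: [0.8, 0.3, 0.5]
finger_gap: 85.0
grip_force: 0.0
```

Emit:
servo_tool --fingers '[0.085,0.085,0.085,0.085,0.085,0.085,0.085,0.085]' --linear '[[-0.02,-0.04,0.02],[-0.04,-0.08,0.05],[-0.054,-0.107,0.08],[-0.054,-0.107,0.11],[-0.054,-0.107,0.14],[-0.054,-0.107,0.16],[-0.054,-0.107,0.16],[-0.054,-0.107,0.16]]' --rotation '[[0,0,0],[0,0,0],[0,0,0],[0,0,0],[0,0,0],[0,0,0],[0,0,0],[0,0,0]]'

```text
time: 2.9
tool_pos: [460.6, -394.7, 120.2]
tcp_rot: [180.0, -0.1, 156.0]
ft_force: [0.1, -0.6, 1.4]
finger_gap: 84.9
grip_force: 0.0
```

```bash
python3 -c "
from h import *
st();plan((461.5,-397,36,156))
s=snap('wrist','w1.png')"
```

```text
{'time': 2.9, 'joint_pos': [-45.44, 13.98, 91.85, -0.0, 74.23, -111.47], 'tool_pos': [460.55, -394.67, 120.2], 'tcp_rot': [179.98, -0.06, 156.04], 'ft_force': [0.1, -0.63, 1.42], 'finger_gap': 84.87, 'grip_force': 0.0}
[-0.0019, -0.0018, 0.0842] [0.02, -0.06, 0.04]
```

View pics/w1.png

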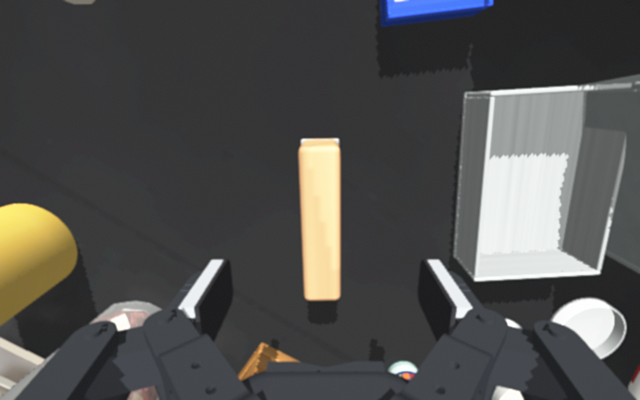

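Emit:
servo_tool --fingers '[0.085,0.085,0.085,0.085,0.03,0.02,0.02,0.02,0.02,0.02]' --linear '[[-0.002,-0.002,0.03],[-0.002,-0.002,0.06],[-0.002,-0.002,0.084],[-0.002,-0.002,0.084],[-0.002,-0.002,0.084],[-0.002,-0.002,0.084],[-0.002,-0.002,0.084],[-0.002,-0.002,0.084],[-0.002,-0.002,0.084],[-0.002,-0.002,0.084]]' --rotation '[[0,0,0],[0,0,0],[0,0,0],[0,0,0],[0,0,0],[0,0,0],[0,0,0],[0,0,0],[0,0,0],[0,0,0]]' --force 70

```text
time: 3.95
tool_pos: [462.6, -398.4, 38.0]
tcp_rot: [-179.9, 0.1, 156.0]
ft_force: [-1.7, 1.0, 7.0]
finger_gap: 25.0
grip_force: 69.8
```

```bash
python3 -c "
from h import *
st()
a=box(-4,50);b=box(-4,-93);print(a,b)
z=r.sense()['tool_pos'][2]
plan((461.5,-397,160,156),(*a,160,167),(*a,z+66+3,167),(*b,z+66,167))"
```

```text
{'time': 3.95, 'joint_pos': [-45.55, 20.08, 93.87, 0.0, 65.9, -111.58], 'tool_pos': [462.61, -398.42, 38.03], 'tcp_rot': [-179.95, 0.14, 156.03], 'ft_force': [-1.75, 1.02, 6.97], 'finger_gap': 24.98, 'grip_force': 69.84}
[537.85007246 -85.08169254] [ 505.68207169 -224.41661181]
[0.0013, 0.0007, -0.122] [-0.05, 0.14, 0.03]
[0.0582, 0.3168, -0.1224] [-0.07, 0.13, -10.97]
[0.0584, 0.3168, -0.0694] [-0.07, 0.13, -10.97]
[0.0312, 0.1764, -0.0662] [-0.07, 0.13, -10.97]
```

Emit:
servo_tool --fingers '[0.02,0.02,0.02,0.02,0.02,0.02,0.02,0.02,0.02,0.02]' --linear '[[0,0,-0.03],[0,0,-0.07],[0,0,-0.11],[0.005,0.03,-0.125],[0.013,0.07,-0.125],[0.02,0.11,-0.125],[0.028,0.15,-0.125],[0.035,0.19,-0.125],[0.042,0.23,-0.125],[0.05,0.27,-0.125]]' --rotation '[[0,0,0],[0,0,0],[0,0,0],[0,0,-1],[0,0,-3],[0,0,-5],[0,0,-7],[0,0,-9],[0,0,-11],[0,0,-11]]'

```text
time: 4.95
tool_pos: [525.8, -128.9, 161.4]
tcp_rot: [180.0, 0.0, 167.1]
ft_force: [-0.2, -0.7, -1.1]
finger_gap: 25.1
grip_force: 69.0
```

Emit:
servo_tool --fingers '[0.02,0.02,0.02,0.02]' --linear '[[0,0.02,0],[0,0.04,0],[0,0.045,0],[0,0.045,0]]' --rotation '[[0,0,0],[0,0,0],[0,0,0],[0,0,0]]'

```text
time: 5.35
tool_pos: [535.8, -86.1, 161.3]
tcp_rot: [-180.0, -0.0, 167.1]
ft_force: [0.4, -0.2, -1.6]
finger_gap: 24.9
grip_force: 69.2
```

```bash
python3 -c "
from h import *
st()
a=box(-4,48);b=box(-4,-93)
plan((*a,114,167),(*a,104,167),(*b,104,167))
snap('side','s2.png')
for n in('wrist','side'):
  s=snap(n);cv2.imwrite('pics/%s2.png'%n,cv2.cvtColor(s['frame'],cv2.COLOR_RGB2BGR))
a=cv2.imread('pics/side2.png')[150:330,180:440];b=cv2.imread('pics/wrist2.png')
cv2.imwrite('pics/c2.png',np.hstack([cv2.resize(a,(400,277)),cv2.resize(b,(400,250))[:277] if 0 else cv2.copyMakeBorder(cv2.resize(b,(400,250)),0,27,0,0,0)]))"
```

```text
{'time': 5.35, 'joint_pos': [-14.54, 2.08, 100.42, -0.01, 77.51, -91.66], 'tool_pos': [535.79, -86.13, 161.26], 'tcp_rot': [-179.99, -0.01, 167.12], 'ft_force': [0.36, -0.22, -1.58], 'finger_gap': 24.88, 'grip_force': 69.24}
[-0.0018, -0.0005, 0.0473] [-0.01, -0.01, 0.12]
[-0.0018, -0.0005, 0.0573] [-0.01, -0.01, 0.12]
[-0.0015, -0.1415, 0.0573] [-0.01, -0.01, 0.12]
```

View pics/c2.png

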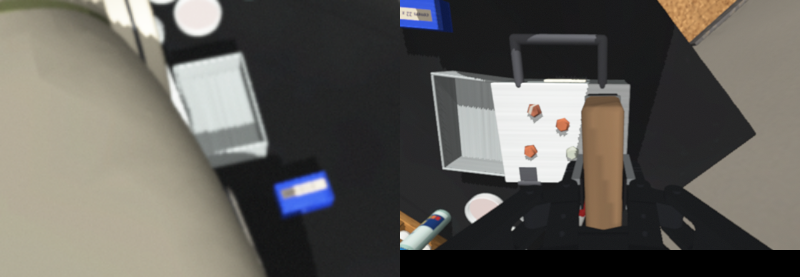

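Emit:
servo_tool --fingers '[0.02,0.02,0.02,0.02,0.02]' --linear '[[-0.002,0,0.025],[-0.002,0,0.045],[-0.002,0,0.053],[-0.002,0,0.055],[-0.002,0,0.055]]' --rotation '[[0,0,0],[0,0,0],[0,0,0],[0,0,0],[0,0,0]]'

```text
time: 6.0
tool_pos: [537.9, -87.6, 106.7]
tcp_rot: [-180.0, 0.0, 167.0]
ft_force: [0.1, 0.3, -2.5]
finger_gap: 24.9
grip_force: 69.3
```

Emit:
servo_tool --fingers '[0.02,0.02,0.02]' --linear '[[0,0,0.001],[0,0,0.002],[0,0,0.002]]' --rotation '[[0,0,0],[0,0,0],[0,0,0]]'

```text
time: 6.3
tool_pos: [538.2, -87.2, 104.9]
tcp_rot: [-180.0, 0.1, 167.0]
ft_force: [-0.4, 0.3, -2.1]
finger_gap: 25.1
grip_force: 69.3
```

Emit:
servo_tool --fingers '[0.02,0.02,0.02]' --linear '[[0,0,0.001],[0,0,0.0015],[0,0,0.0015]]' --rotation '[[0,0,0],[0,0,0],[0,0,0]]'

```text
time: 6.6
tool_pos: [538.3, -87.2, 103.9]
tcp_rot: [-180.0, 0.1, 167.0]
ft_force: [-3.5, 0.0, 4.5]
finger_gap: 25.2
grip_force: 70.4
```

Emit:
servo_tool --fingers '[0.02,0.02,0.02,0.02,0.02,0.02,0.02,0.02,0.02,0.02]' --linear '[[0,-0.005,0],[0,-0.01,0],[0,-0.015,0],[0,-0.02,0],[0,-0.025,0],[0,-0.03,0],[0,-0.035,0],[0,-0.04,0],[0,-0.045,0],[0,-0.05,0]]' --rotation '[[0,0,0],[0,0,0],[0,0,0],[0,0,0],[0,0,0],[0,0,0],[0,0,0],[0,0,0],[0,0,0],[0,0,0]]'

```text
time: 7.6
tool_pos: [527.4, -136.2, 103.8]
tcp_rot: [180.0, 0.1, 167.0]
ft_force: [1.1, 3.7, 6.5]
finger_gap: 25.1
grip_force: 70.3
```

```bash
python3 -c "
from h import *
st();s=snap('wrist','w3.png')"
```

```text
{'time': 7.6, 'joint_pos': [-19.9, 5.77, 102.92, 0.05, 71.19, -96.95], 'tool_pos': [527.44, -136.2, 103.83], 'tcp_rot': [179.97, 0.12, 167.03], 'ft_force': [1.06, 3.69, 6.51], 'finger_gap': 25.1, 'grip_force': 70.31}
```

View pics/w3.png

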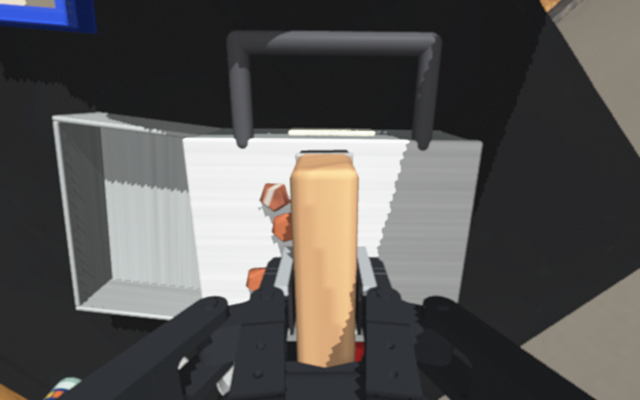

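The chips at (275,195), (283,228) and (258,280) are ahead of the scraper. None are left behind on the swept lid.

Emit:
servo_tool --fingers '[0.02,0.02,0.02,0.02,0.02,0.02,0.02,0.02,0.02,0.02]' --linear '[[0,-0.005,0],[0,-0.01,0],[0,-0.015,0],[0,-0.02,0],[0,-0.025,0],[0,-0.03,0],[0,-0.035,0],[0,-0.04,0],[0,-0.045,0],[0,-0.05,0]]' --rotation '[[0,0,0],[0,0,0],[0,0,0],[0,0,0],[0,0,0],[0,0,0],[0,0,0],[0,0,0],[0,0,0],[0,0,0]]'

```text
time: 8.65
tool_pos: [516.1, -184.9, 103.8]
tcp_rot: [180.0, 0.1, 167.0]
ft_force: [0.9, 3.8, 7.2]
finger_gap: 24.9
grip_force: 70.3
```

Emit:
servo_tool --fingers '[0.02,0.02,0.02,0.02,0.02,0.02,0.02,0.02,0.02,0.02]' --linear '[[0,-0.004,0],[0,-0.008,0],[0,-0.012,0],[0,-0.016,0],[0,-0.02,0],[0,-0.024,0],[0,-0.028,0],[0,-0.032,0],[0,-0.036,0],[0,-0.036,0]]' --rotation '[[0,0,0],[0,0,0],[0,0,0],[0,0,0],[0,0,0],[0,0,0],[0,0,0],[0,0,0],[0,0,0],[0,0,0]]'

```text
time: 9.65
tool_pos: [506.6, -220.4, 102.3]
tcp_rot: [-180.0, -0.1, 167.0]
ft_force: [-0.3, 0.8, -1.7]
finger_gap: 25.0
grip_force: 69.2
```

```bash
python3 -c "
from h import *
st();snap('wrist','w4.png')
p=R.from_euler('z',-YB,degrees=True).apply(np.r_[r.sense()['tool_pos'][:2]-B,0]);print(p)"
```

```text
{'time': 9.65, 'joint_pos': [-28.8, 7.18, 101.57, -0.05, 71.3, -105.79], 'tool_pos': [506.56, -220.4, 102.33], 'tcp_rot': [-179.97, -0.06, 167.0], 'ft_force': [-0.26, 0.81, -1.66], 'finger_gap': 25.0, 'grip_force': 69.22}
[ -4.22511835 -88.5303862    0.        ]
```

View pics/w4.png

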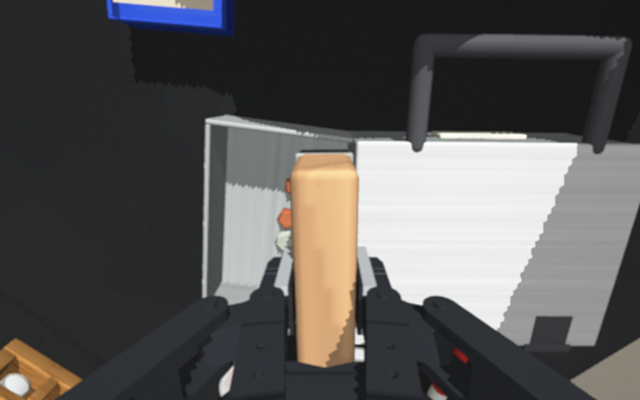

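Emit:
servo_tool --fingers '[0.02,0.02,0.02,0.02,0.02,0.02,0.02,0.02]' --linear '[[0,-0.006,0],[0,-0.01,0],[0,-0.01,-0.015],[0,-0.01,-0.035],[0,-0.01,-0.055],[0,-0.03,-0.055],[0,-0.06,-0.055],[0,-0.09,-0.055]]' --rotation '[[0,0,0],[0,0,0],[0,0,0],[0,0,0],[0,0,0],[0,0,0],[0,0,0],[0,0,0]]'

```text
time: 10.5
tool_pos: [487.4, -308.2, 159.5]
tcp_rot: [-180.0, 0.1, 167.1]
ft_force: [0.2, -0.7, -2.4]
finger_gap: 24.9
grip_force: 69.3
```

```bash
python3 -c "
from h import *
st();S={n:snap(n,n+'5.png') for n in('wrist','top')}
b=cv2.imread('pics/wrist5.png');a=cv2.resize(cv2.imread('pics/top5.png')[130:280,190:430],(640,400))
cv2.imwrite('pics/c5.png',cv2.resize(np.vstack([b,a]),(480,600)))
plan((462.6,-398.4,100,156),(462.6,-398.4,40,156))"
```

```text
{'time': 10.5, 'joint_pos': [-37.4, 7.24, 95.15, -0.0, 77.51, -114.5], 'tool_pos': [487.4, -308.19, 159.52], 'tcp_rot': [-179.96, 0.09, 167.1], 'ft_force': [0.21, -0.72, -2.37], 'finger_gap': 24.87, 'grip_force': 69.29}
[0.0034, -0.0906, 0.0595] [-0.11, 0.09, 10.87]
[0.0035, -0.0905, 0.1195] [-0.11, 0.09, 10.87]
```

View pics/c5.png

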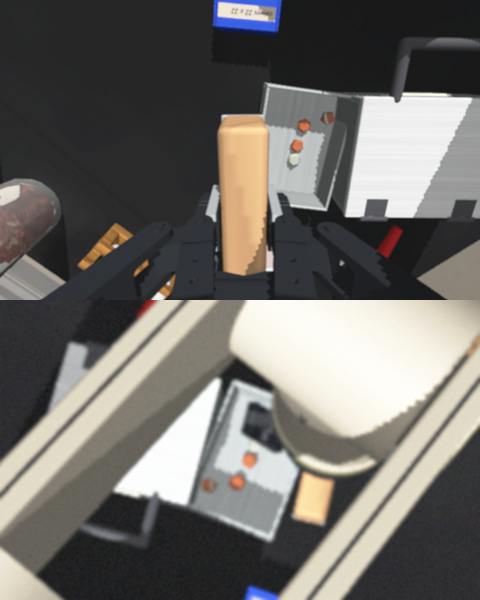

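All four chips lie in the tray, at (328,117), (304,126), (297,146) and (293,160), and the lid is clear. Next I set the scraper down.

Emit:
servo_tool --fingers '[0.02,0.02,0.02,0.02,0.02,0.02,0.02,0.02,0.02]' --linear '[[0,-0.03,0.01],[0.002,-0.06,0.02],[0.003,-0.09,0.03],[0.003,-0.09,0.06],[0.003,-0.09,0.09],[0.003,-0.09,0.11],[0.003,-0.09,0.116],[0.003,-0.09,0.119],[0.003,-0.09,0.119]]' --rotation '[[0,0,3],[0,0,6],[0,0,9],[0,0,11],[0,0,11],[0,0,11],[0,0,11],[0,0,11],[0,0,11]]'

```text
time: 11.5
tool_pos: [464.7, -394.7, 40.0]
tcp_rot: [-180.0, 0.1, 156.0]
ft_force: [0.1, -0.5, -1.1]
finger_gap: 24.6
grip_force: 69.4
```

Emit:
servo_tool --fingers '[0.02,0.02,0.02]' --linear '[[0,0,0.001],[0,0,0.002],[0,0,0.002]]' --rotation '[[0,0,0],[0,0,0],[0,0,0]]'

```text
time: 11.8
tool_pos: [464.7, -395.1, 38.1]
tcp_rot: [-180.0, 0.1, 156.0]
ft_force: [-0.4, -0.6, 2.0]
finger_gap: 24.8
grip_force: 69.8
```

Contact with the worktop. I open the gripper and go straight up.

Emit:
servo_tool --fingers '[0.04,0.06,0.085,0.085,0.085,0.085,0.085,0.085,0.085,0.085]' --linear '[[0,0,0],[0,0,0],[0,0,0],[0,0,0],[0,0,0],[0,0,-0.03],[0,0,-0.06],[0,0,-0.1],[0,0,-0.14],[0,0,-0.17]]' --rotation '[[0,0,0],[0,0,0],[0,0,0],[0,0,0],[0,0,0],[0,0,0],[0,0,0],[0,0,0],[0,0,0],[0,0,0]]'

```text
time: 12.8
tool_pos: [464.4, -394.9, 209.9]
tcp_rot: [-179.9, 0.1, 156.0]
ft_force: [0.6, -0.6, 0.0]
finger_gap: 85.1
grip_force: 0.0
```

```bash
python3 -c "
from h import *
st();a=box(-105,0);print(a)
s=r.sense()
plan((*a,210,77),(*a,120,77),(*a,62,77))"
```

```text
{'time': 12.8, 'joint_pos': [-45.19, 10.0, 86.71, -0.0, 83.13, -111.22], 'tool_pos': [464.44, -394.87, 209.91], 'tcp_rot': [-179.94, 0.14, 156.03], 'ft_force': [0.64, -0.62, 0.02], 'finger_gap': 85.07, 'grip_force': 0.0}
[ 428.1911432  -111.08013929]
[0.1484, 0.2446, -0.0007] [0.05, 0.16, 79.03]
[0.1486, 0.2447, 0.0893] [0.05, 0.16, 79.03]
[0.1488, 0.2447, 0.1473] [0.05, 0.16, 79.03]
```

Emit:
servo_tool --fingers '[0.04,0.04,0.04,0.04,0.04,0.04,0.04,0.04,0.04,0.04]' --linear '[[0.015,0.025,0],[0.03,0.05,0],[0.045,0.075,0],[0.06,0.1,0],[0.075,0.125,0],[0.09,0.15,0],[0.105,0.175,0],[0.12,0.2,0],[0.135,0.225,0],[0.149,0.245,0]]' --rotation '[[0,0,8],[0,0,16],[0,0,24],[0,0,32],[0,0,40],[0,0,48],[0,0,56],[0,0,64],[0,0,72],[0,0,79]]'

```text
time: 13.8
tool_pos: [427.1, -108.6, 206.9]
tcp_rot: [180.0, -0.0, 76.7]
ft_force: [-0.0, -0.0, -0.6]
finger_gap: 39.9
grip_force: 0.0
```

Emit:
servo_tool --fingers '[0.04,0.04,0.04,0.04,0.04]' --linear '[[0,0,0.02],[0,0,0.05],[0,0,0.07],[0,0,0.07],[0,0,0.07]]' --rotation '[[0,0,0],[0,0,0],[0,0,0],[0,0,0],[0,0,0]]'

```text
time: 14.3
tool_pos: [427.2, -110.0, 137.1]
tcp_rot: [-180.0, -0.0, 77.0]
ft_force: [0.2, 0.2, 1.5]
finger_gap: 40.0
grip_force: 0.0
```

```bash
python3 -c "
from h import *
st();a=box(-105,0);plan((*a,62,77));snap('wrist','w6.png')"
```

```text
{'time': 14.3, 'joint_pos': [-21.1, -13.04, 117.16, 0.0, 75.91, -8.13], 'tool_pos': [427.23, -109.97, 137.11], 'tcp_rot': [-179.97, -0.01, 77.03], 'ft_force': [0.19, 0.24, 1.53], 'finger_gap': 39.95, 'grip_force': 0.0}
[-0.0009, 0.0012, 0.0751] [-0.03, -0.01, 0.03]
```

View pics/w6.png

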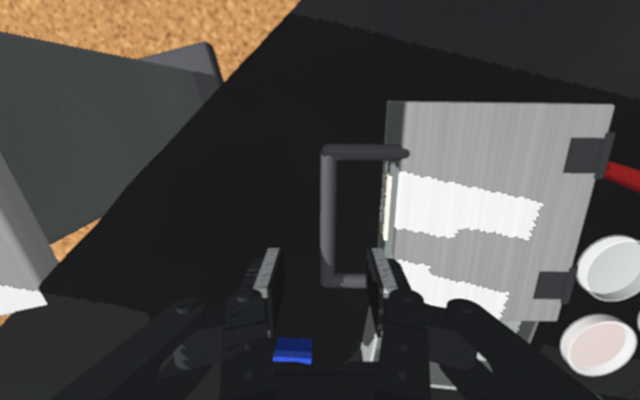

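Emit:
servo_tool --fingers '[0.04,0.04,0.04,0.04,0.02,0.005,0.005,0.005,0.005,0.005]' --linear '[[-0.001,0.001,0.025],[-0.001,0.001,0.05],[-0.001,0.001,0.07],[-0.001,0.001,0.075],[-0.001,0.001,0.075],[-0.001,0.001,0.075],[-0.001,0.001,0.075],[-0.001,0.001,0.075],[-0.001,0.001,0.075],[-0.001,0.001,0.075]]' --rotation '[[0,0,0],[0,0,0],[0,0,0],[0,0,0],[0,0,0],[0,0,0],[0,0,0],[0,0,0],[0,0,0],[0,0,0]]' --force 40

```text
time: 15.35
tool_pos: [428.7, -111.5, 63.0]
tcp_rot: [179.9, 0.0, 77.0]
ft_force: [-5.2, 0.5, 6.3]
finger_gap: 8.5
grip_force: 39.3
```

```bash
python3 -c "
from h import *
st();p=r.sense()['tool_pos']
print('box xy',R.from_euler('z',-YB,degrees=True).apply(np.r_[p[:2]-B,0]))
W=[]
for a in range(3,61,3):
    t=np.radians(a);q=box(60-165*np.cos(t),0);W.append((*(q+p[:2]-box(-105,0)),p[2]+165*np.sin(t),77))
plan(*W)"
```

```text
{'time': 15.35, 'joint_pos': [-21.21, -6.88, 120.21, -0.01, 66.59, -8.24], 'tool_pos': [428.69, -111.55, 62.99], 'tcp_rot': [179.92, 0.02, 77.03], 'ft_force': [-5.25, 0.53, 6.28], 'finger_gap': 8.49, 'grip_force': 39.28}
box xy [-104.40763396   -0.34171999    0.        ]
[-0.0, 0.0002, -0.0086] [0.08, 0.02, 0.03]
[-0.0, 0.0009, -0.0172] [0.08, 0.02, 0.03]
[-0.0, 0.0021, -0.0258] [0.08, 0.02, 0.03]
[-0.0, 0.0037, -0.0343] [0.08, 0.02, 0.03]
[-0.0, 0.0057, -0.0427] [0.08, 0.02, 0.03]
[-0.0, 0.0081, -0.051] [0.08, 0.02, 0.03]
[-0.0, 0.011, -0.0591] [0.08, 0.02, 0.03]
[-0.0, 0.0144, -0.0671] [0.08, 0.02, 0.03]
[-0.0, 0.0181, -0.0749] [0.08, 0.02, 0.03]
[-0.0, 0.0222, -0.0825] [0.08, 0.02, 0.03]
[-0.0001, 0.0267, -0.0898] [0.08, 0.02, 0.03]
[-0.0001, 0.0316, -0.0969] [0.08, 0.02, 0.03]
[-0.0001, 0.0369, -0.1038] [0.08, 0.02, 0.03]
[-0.0001, 0.0425, -0.1103] [0.08, 0.02, 0.03]
[-0.0001, 0.0485, -0.1166] [0.08, 0.02, 0.03]
[-0.0001, 0.0548, -0.1225] [0.08, 0.02, 0.03]
[-0.0001, 0.0613, -0.1281] [0.08, 0.02, 0.03]
[-0.0001, 0.0682, -0.1334] [0.08, 0.02, 0.03]
[-0.0001, 0.0753, -0.1383] [0.08, 0.02, 0.03]
[-0.0001, 0.0827, -0.1428] [0.08, 0.02, 0.03]
```

Emit:
servo_tool --fingers '[0.005,0.005,0.005,0.005,0.005,0.005,0.005,0.005,0.005,0.005]' --linear '[[0,0,-0.008],[0,0.001,-0.017],[0,0.002,-0.026],[0,0.004,-0.034],[0,0.006,-0.043],[0,0.008,-0.051],[0,0.011,-0.059],[0,0.0145,-0.067],[0,0.018,-0.075],[0,0.022,-0.0825]]' --rotation '[[0,0,0],[0,0,0],[0,0,0],[0,0,0],[0,0,0],[0,0,0],[0,0,0],[0,0,0],[0,0,0],[0,0,0]]'

```text
time: 16.35
tool_pos: [447.9, -116.0, 144.2]
tcp_rot: [-179.7, 0.0, 77.0]
ft_force: [-10.2, -2.5, -0.5]
finger_gap: 8.6
grip_force: 39.0
```

```bash
python3 -c "
from h import *
st();p=r.sense()['tool_pos']
q=R.from_euler('z',-YB,degrees=True).apply(np.r_[p[:2]-B,0]);print(q, np.degrees(np.arctan2(p[2]-62.5,60-q[0])),np.hypot(p[2]-62.5,60-q[0]))
W=[(*box(60-165*np.cos(t),0),62.5+165*np.sin(t),77) for t in np.radians(range(33,61,3))]
plan(*W)"
```

```text
{'time': 16.35, 'joint_pos': [-20.83, -9.54, 113.37, -0.07, 76.43, -7.85], 'tool_pos': [447.9, -116.03, 144.2], 'tcp_rot': [-179.74, 0.03, 77.03], 'ft_force': [-10.25, -2.46, -0.52], 'finger_gap': 8.62, 'grip_force': 38.96}
[-84.67841405  -0.3874541    0.        ] 29.453791931310313 166.15330617474635
[0.0004, 0.0063, -0.0082] [-0.26, 0.03, 0.03]
[0.0004, 0.0111, -0.0153] [-0.26, 0.03, 0.03]
[0.0004, 0.0163, -0.0222] [-0.26, 0.03, 0.03]
[0.0004, 0.0219, -0.0288] [-0.26, 0.03, 0.03]
[0.0004, 0.0278, -0.0351] [-0.26, 0.03, 0.03]
[0.0003, 0.0341, -0.0411] [-0.26, 0.03, 0.03]
[0.0003, 0.0406, -0.0467] [-0.26, 0.03, 0.03]
[0.0003, 0.0475, -0.052] [-0.26, 0.03, 0.03]
[0.0003, 0.0546, -0.0569] [-0.26, 0.03, 0.03]
[0.0003, 0.0619, -0.0615] [-0.26, 0.03, 0.03]
```

Emit:
servo_tool --fingers '[0.005,0.005,0.005,0.005,0.005,0.005,0.005,0.005,0.005,0.005]' --linear '[[0,0.005,-0.0075],[0,0.01,-0.0147],[0,0.0152,-0.0215],[0,0.0208,-0.028],[0,0.0267,-0.0343],[0,0.033,-0.0403],[0,0.0395,-0.046],[0,0.0464,-0.0513],[0,0.0535,-0.0562],[0,0.0608,-0.0608]]' --rotation '[[0,0,0],[0,0,0],[0,0,0],[0,0,0],[0,0,0],[0,0,0],[0,0,0],[0,0,0],[0,0,0],[0,0,0]]'

```text
time: 17.35
tool_pos: [507.8, -130.4, 208.7]
tcp_rot: [-179.9, 0.1, 77.0]
ft_force: [-19.9, -2.1, 21.8]
finger_gap: 8.4
grip_force: 41.0
```

Emit:
servo_tool --fingers '[0.005,0.005,0.005]' --linear '[[0,0,0],[0,0,0],[0,0,0]]' --rotation '[[0,0,0],[0,0,0],[0,0,0]]'

```text
time: 17.65
tool_pos: [508.2, -130.5, 208.9]
tcp_rot: [-180.0, 0.1, 77.0]
ft_force: [-20.1, -0.6, 23.1]
finger_gap: 8.7
grip_force: 41.3
```

```bash
python3 -c "
from h import *
st();p=r.sense()['tool_pos']
q=R.from_euler('z',-YB,degrees=True).apply(np.r_[p[:2]-B,0]);print(q, np.degrees(np.arctan2(p[2]-62.5,60-q[0])),np.hypot(p[2]-62.5,60-q[0]))
[snap(n,n+'7.png') for n in('wrist','side')]
b=cv2.imread('pics/wrist7.png');a=cv2.imread('pics/side7.png')
cv2.imwrite('pics/c7.png',cv2.resize(np.vstack([b,a]),(480,600)))"
```

```text
{'time': 17.65, 'joint_pos': [-19.93, -2.9, 100.26, -0.1, 82.65, -6.93], 'tool_pos': [508.16, -130.48, 208.9], 'tcp_rot': [-179.98, 0.1, 77.01], 'ft_force': [-20.07, -0.59, 23.06], 'finger_gap': 8.72, 'grip_force': 41.34}
[-22.7168458   -0.90908788   0.        ] 60.53337595797679 168.1522163230908
```

View pics/c7.png

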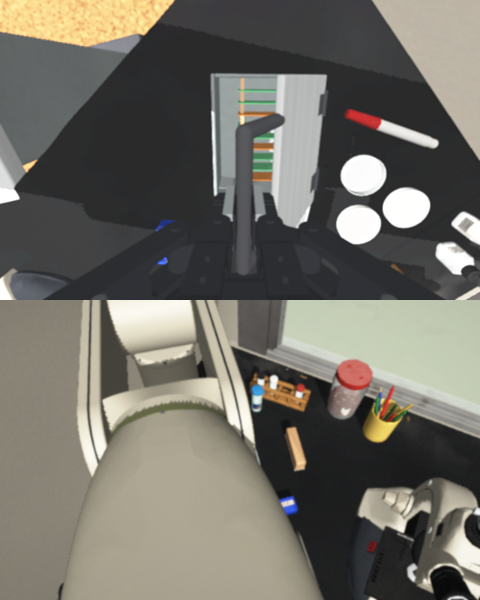

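Emit:
servo_tool --fingers '[0.005,0.005,0.005,0.005]' --linear '[[0,-0.001,-0.001],[0,-0.0015,-0.002],[0,-0.0015,-0.002],[0,-0.0015,-0.002]]' --rotation '[[0,0,0],[0,0,0],[0,0,0],[0,0,0]]'

```text
time: 18.15
tool_pos: [506.6, -130.1, 208.2]
tcp_rot: [-179.9, 0.1, 77.0]
ft_force: [-8.2, -5.2, 4.0]
finger_gap: 8.4
grip_force: 39.7
```

```bash
python3 -c "
from h import *
st();p=r.sense()['tool_pos'];print(r.sense()['wrist_torque'])
q=R.from_euler('z',-YB,degrees=True).apply(np.r_[p[:2]-B,0]);print(q, np.degrees(np.arctan2(p[2]-62.5,60-q[0])),np.hypot(p[2]-62.5,60-q[0]))
s=snap('wrist','w8.png')
for a in (56,58,60,62,64):
    t=np.radians(a);c=lambda ρ,y,n:w2px(s,np.r_[box(60-ρ*np.cos(t)+n*np.sin(t),y),62+ρ*np.sin(t)+n*np.cos(t)])
    print(a,c(120,75,4),c(120,-75,4),c(120,75,0),c(165,45,0))
cv2.imwrite('pics/w8c.png',cv2.resize(cv2.imread('pics/w8.png')[80:320,240:460],None,fx=2.5,fy=2.5,interpolation=cv2.INTER_CUBIC))"
```

```text
{'time': 18.15, 'joint_pos': [-19.96, -3.08, 100.51, -0.09, 82.63, -6.96], 'tool_pos': [506.6, -130.09, 208.2], 'tcp_rot': [-179.92, 0.08, 77.01], 'ft_force': [-8.24, -5.23, 3.97], 'finger_gap': 8.36, 'grip_force': 39.68}
[-0.6760972   1.49221855 -0.13979702]
[-24.32187673  -0.88626476   0.        ] 59.93963742689843 168.33667291773025
56 [365.9 104.4] [356.3 349.5] [358.8 104.3] [305.4 180.1]
58 [373.8 104.5] [362.3 352.1] [366.3 104.4] [316.7 182. ]
60 [381.9 104.6] [368.5 354.5] [374.2 104.5] [328.7 183.8]
62 [390.4 104.7] [374.9 356.9] [382.3 104.6] [341.5 185.7]
64 [399.1 104.8] [381.5 359.1] [390.8 104.7] [355.1 187.4]
```

View pics/w8c.png

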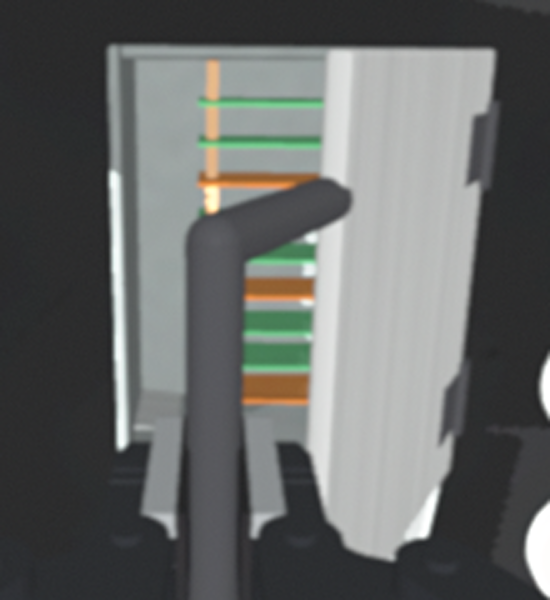

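The front edge of the lid sits at about column 380, which gives an angle of about 59.5 degrees. The bar is in the grip, so I hand in.

```bash
python3 -c "
from h import *
print(np.abs(r.sense()['qd']).max());print(r.hand_in())"
```

```text
0.16123598073604808
the job is handed in; nothing more can be done
None
```

The job is handed in, with no verdict returned: all four chips were wiped into the tray, the scraper was set down on the worktop where it started, and the gripper is holding the lid open at about 60 degrees (my camera estimate is 59.5).

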